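Clamp the offcut with the ratchet clamp

ROBOT

A 6-joint arm with a two-finger parallel gripper is mounted at the origin on the work surface. World frame = base frame: x ahead of the robot, y to its left, z up, the work surface at z = 0. Lengths are in mm, angles in rad, forces in N, time in s.
With the tool pointing down it reaches from about 425 to 925 mm from the base axis. Payload 12.5 kg.
Tool frame: the origin (TCP) lies midway between the tips of the shut fingers; the grasp point (between the pads) lies 19 mm behind it; z points along the fingers, y is the line along which they close (so a half turn about z gives the same grasp; the last joint's range is limited). The gripper opens to 85 mm and grips with 20 to 120 N. Pads are 22 mm wide; open, the fingers measure 114 mm over their backs; the gripper's body (76 mm by 85 mm) begins 54 mm behind the grasp point. The pads swing forward as they close: fully open they stand 13 mm farther back than shut.
Start: joints at [-1.45, 0.491, 1.559, -0, 1.092, -0.106], TCP at [140.56, -609.006, 231.327] pointing down, gripper open.
Joint ranges: [-3.1, 3.1], [-0.84, 2.19], [0.05, 2.79], [-1.13, 4.28], [0.06, 2.93], [-2.69, 2.69]. Speed limits (rad/s): [2.22, 2.22, 2.79, 3.14, 3.14, 3.14].

INTERFACE

Orientations are given as a unit quaternion [w, x, y, z].
In Python, from station import manip gives the robot as it stands.
- The arm moves only by the shell command python3 -m pendant 'ROWS' [FORCE]. ROWS is rows parted by semicolons, their numbers by spaces, 1 to 5 of them, each of 7 numbers: dx, dy, dz in mm, then a rotation vector rx, ry, rz in rad, then the finger opening in mm; each row is the pose to reach, as a shift and turn from the pose commanded when the command began, along the tool's axes at that moment; what a row does not reach only later rows make up. A row lasts 1/10 s, in which the tool goes at most 50 mm and 0.15 rad, less where a joint would pass 70% of its speed; a pose out of reach is approached as far as the arm can. The fingers move at their own pace and stop on an object; FORCE is the grip in N (left out, the last holds). Time passes only in rows, so rows that do not move let the fingers close. It prints the time, the measured TCP pose, the force, the opening and the grip force at its end.
- manip.read_state(): the state, without advancing time (a new reading comes with each control period).
- manip.snapshot(name): name is "scene" or "top"; returns the picture (420x560x3 uint8, red, green, blue); there is no depth.
- manip.camera_params(name): a dict with "mtx" (3x3 intrinsics, pixels), "world_from_camera" (4x4, takes a point from camera to world coordinates). Camera axes: x right, y down, z forward; pixel columns grow to the right and rows downward; lengths in mm; the calibration is good to about 2 mm. A picture is of the moment at which its call begins. camera_params takes no time and is no camera call.
- manip.job_done(): hands the job in; it is judged then, once.
The state is a dict: "t": time; "joint_positions": joint angles; "dq": joint speeds; "effort": joint torques, N m; "tool_pos": TCP position; "orientation": TCP orientation; "contact_force": force on the tool from outside, world axes, zero at the start; "wrist_torque": the same for the moment, N m; "grip_width": finger opening in mm; "gripper_force": force on a finger pad.
Only numpy, scipy, OpenCV 4.12 (cv2) and the standard library are available. Lean on these libraries where they do the work, as an engineer would, in place of code of your own. Each camera call takes 0.05 s, during which the arm holds its last target. There are 200 camera calls.

TASK

The ratchet clamp on the jig board is closed too far to take the pine offcut that lies in front of it. Free its pawl and keep it free until the clamp has sprung fully open, then push the offcut in between the pad and the fence until its end is home against the end stop. Then advance the star wheel click by click until the sprung pad is pushed back on its rods by at least 4 but not more than 12 mm, with the pawl holding it there; never drive the pad to the end of its springs, and leave the other things on the bench where they are.

Things in the scene. Friction and masses are not known exactly. Their poses are not given: they have to be found in the camera images.
- clamp: Plywood jig board 270 x 400 x 18 mm, fixed; carries the whole clamp. Origin on its underside, z up; spans x -145 to 125, y -245 to 155 mm. 'Clamp frame' below means this frame, in mm. The wood's channel runs along +x over the board's top (z 18), between pad (-y side) and fence (+y side), up to the end stop; nothing stands before its mouth on the -x side but the offcut.
- end_stop (a point): Middle of the face of the end stop, a dark wooden bar across the channel's +x end: clamp frame (65, 46, 36), bar y -2 to 93, its top at z 54.
- fence: Dark wooden fence block 75 x 34 x 36 mm (x, y, z), fixed on the board parallel to it. Origin: centre of its underside, at clamp frame x 20, z 18; its clamping face is its -y side, 17 mm from its origin.
- offcut: Pale pine block 90 x 44 x 38 mm (x, y, z), about 0.12 kg, loose on the board in front (-x) of the channel's mouth, its length roughly along the clamp's x. Origin: centre of its underside. When it is home against the end stop its origin is at clamp frame x 20.
- wheel (a joint): Angle w (rad) of the steel star wheel: 0 = clamp fully open (a stop), grows counter-clockwise from above, at most 3.85. A spring (0.12 to 0.24 N m) turns it back; freed, it takes 1 to 3 s to reach 0. The pawl stops it from going back at about w = -0.08 + 0.524 n (n = 1 to 7 clicks): turn it some 0.1 rad past that, let go, and it rests there.
- wheel_axis (a point): On the wheel's vertical axis at the spokes' height (clamp frame 20, -125, 63). Hub: radius 20, top z 76. Below the spokes a ratchet disc of radius 40 mm with 12 teeth, top z 34. On the wheel's -x side the space between the spokes is free above z 40.
- spoke_knob (a point): Centre of the black 18 mm ball knob on spoke 0, 60 mm from the axis. Four spokes (10 mm bars, z 63) point at w, w+90, w+180 and w+270 degrees from clamp +x. Pushing a spoke 50 mm from the axis takes up to about 10 N.
- pawl (a joint): Angle (rad) of the pawl, a steel lever beside the ratchet disc on a vertical pivot at clamp frame (14, -181). About 0 = engaged between two teeth (it rises to 0.2 while a tooth passes), clear of the teeth from 0.22, stop at 0.42. A light spring closes it (1 to 2 N at the post).
- pawl_post (a point): Top centre (z 74) of the upright steel post, 12 mm thick, on the pawl's tail (top z 33), 60 mm from the pivot; engaged it is at about clamp frame (-31, -219). To free the pawl push it about 18 mm in clamp-frame direction (-0.64, 0.77) and keep it there; let go, it springs back. Free all round above z 40 save for the spoke knobs, which reach 69 mm from the wheel's axis.
- jaw (a joint): Slide (m) of the grey jaw block along clamp +y: always 12 mm per rad of wheel, so one click is 6.3 mm.
- pad (a joint): How far (m) the sprung wooden pad is pushed back on its two rods towards the grey jaw: 0 when it touches nothing, end of its springs at 0.018. It yields from 3 N and then 1.2 N per mm.
- pad_face (a point): Middle of the pad's clamping face (pad 60 mm along x, 34 mm tall). At wheel 0 it is at clamp frame (20, 0, 37); with nothing clamped it is at y = 12 mm x w.
- pencil: Carpenter's pencil 150 mm long, 9 mm thick, on the board. Leave it.
- stub: Small wood stub 35 x 30 x 20 mm, on the board behind the jaw. Leave it.
- tape: Tape measure, 65 x 36 x 62 mm. Leave it.
- plane: Block plane, 160 x 50 x 50 mm. Leave it.
- glue: White glue bottle, 56 mm in diameter, 170 mm tall. Leave it.
- mallet: Hammer lying on the bench, about 260 mm long. Leave it.
- tin: Steel tin, 70 mm in diameter, 80 mm tall. Leave it.
Mind the look-alikes: they are no part of the job. What is meant by the offcut is not red or turquoise, and is the smaller of those in its own colour.

How it is judged (in metres and radians):
On the way, in this order (a step that is already met when the one before it is completed fails the run):
1. the pawl has been freed and the clamp has run fully open (value of joint wheel below 0.12 rad), for 0.2 s.
2. the offcut is home against the end stop (x of offcut in the frame of clamp between 0.0145 and 0.026 m), for 0.2 s.
At the end, for the whole second after the job is handed in: The offcut is at the end stop (its origin at clamp x 14.5 to 26 mm), square to the clamp within 0.1 rad, held between pad and fence (over 3 N on the fence), the pad pushed back 3 to 13.5 mm, the pawl engaged (below 0.15 rad) and the wheel and offcut at rest (all of step 2 and angle between the x axis of offcut and the x axis of clamp, either way round below 0.1 rad and value of joint pad between 0.003 and 0.0135 m and contact force between offcut and fence above 3 N and value of joint pawl below 0.15 rad and value of joint wheel above 1 rad and velocity of joint wheel between -0.05 and 0.05 rad/s and linear speed of offcut below 0.01 m/s); the robot touches nothing.
It fails at once if the pad is driven to the end of its springs (over 16.5 mm) (value of joint pad above 0.0165 m).
It fails at once if another thing on the bench is moved by more than 30 mm (distance of any of pencil, stub, tape, plane, glue, mallet, tin from where it was at the start of the episode above 0.03 m).
It also fails if it takes over 67 s, if anything falls off the work surface, if the arm or the gripper's body presses on something with over 40 N, if the wrist force passes 120 N, or if a joint passes its speed limit or range.

## Working session

There is one attempt and no reset: what is moved stays moved. The work goes in short steps, Python scripts to look and compute and a shell command to move; the robot and the scene stay as the last step left them, time stands still between calls to the robot, and variables do not carry over. Pictures are saved under pics/ and viewed, at most 14 in all, crops included, and the job is handed in when it is done.

```bash
ls; mkdir -p pics; python3 - <<'E'
from station import manip
import cv2,numpy as np
for n in("scene","top"):
    cv2.imwrite(f"pics/{n}0.png",manip.snapshot(n)[:,:,::-1]); p=manip.camera_params(n); print(n,np.round(p["mtx"],1).tolist(),np.round(p["world_from_camera"],3).tolist())
print(manip.read_state())
E
```

```text
pics
scene [[512.7, 0.0, 283.3], [0.0, 512.7, 206.9], [0.0, 0.0, 1.0]] [[-0.045, 0.753, -0.657, 1371.997], [0.999, 0.034, -0.029, 42.323], [0.0, -0.657, -0.754, 1064.549], [0.0, 0.0, 0.0, 1.0]]
top [[544.9, 0.0, 280.1], [0.0, 544.9, 207.4], [0.0, 0.0, 1.0]] [[0.041, -0.976, 0.213, 188.986], [-0.999, -0.041, 0.003, -13.422], [0.005, -0.213, -0.977, 1555.437], [0.0, 0.0, 0.0, 1.0]]
{'t': 0.1, 'joint_positions': array([-1.44959348e+00,  4.91483990e-01,  1.55939816e+00, -3.86980965e-06,
        1.09171525e+00, -1.05596466e-01]), 'dq': array([ 0.00176776, -0.00250202, -0.00195365,  0.00063786,  0.00040198,
        0.00013251]), 'effort': array([ 2.89367155e-03, -6.19446158e+01, -2.62026680e+01, -1.42639296e-04,
        2.87845971e-03,  1.35505320e-05]), 'tool_pos': array([ 140.53569244, -608.78197566,  230.79235644]), 'orientation': array([-5.02342338e-04,  9.93576920e-01,  1.13157643e-01, -5.63662817e-06]), 'contact_force': array([ 0.52851903, -0.6074312 ,  0.9808062 ]), 'wrist_torque': array([0.05571085, 0.08547403, 0.05346319]), 'gripper_force': 0.0, 'grip_width': 85.63293255124422}
```

View pics/top0.png

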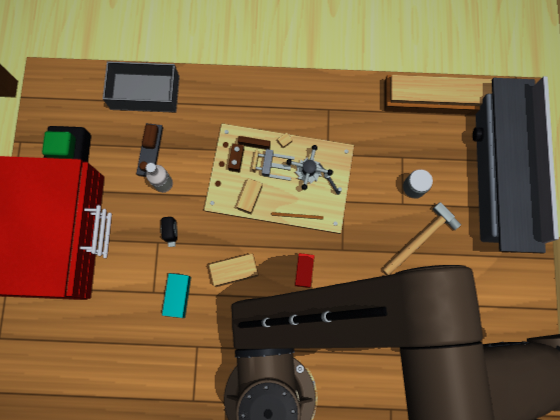

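View pics/scene0.png

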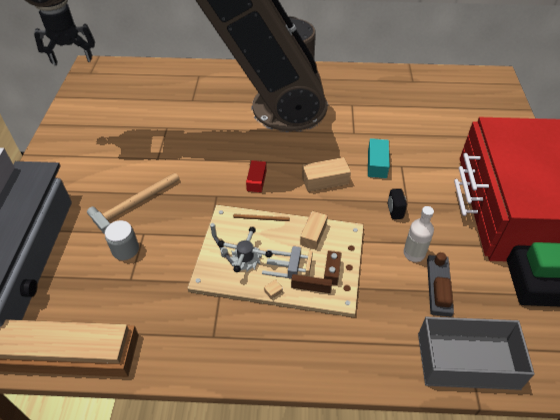

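Top view: the board's corners are at about (221,125), (354,144), (341,232) and (205,211). The wheel is at (310,167) and the post near (335,185).
Offcut candidates in top: pine on the board (248,195), larger pine on the bench (233,269), red (304,270) and turquoise (176,295). The one at (248,195) fits: it is pale pine, the smaller of the two, and lies in front of the channel mouth. I'll confirm that in a crop and fit the board.

```bash
cat > h.py <<'E'
from station import manip
import cv2,numpy as np
def ray(n,u,v):
    p=manip.camera_params(n);T=np.array(p["world_from_camera"]);d=T[:3,:3]@np.linalg.inv(p["mtx"])@[u,v,1];return T[:3,3],d
def onz(n,u,v,z):
    o,d=ray(n,u,v);return o+d*(z-o[2])/d[2]
def proj(n,P):
    p=manip.camera_params(n);T=np.linalg.inv(p["world_from_camera"]);c=T[:3,:3]@np.array(P,float)+T[:3,3];q=np.array(p["mtx"])@c;return q[:2]/q[2]
def tri(u1,u2):
    (a,d),(b,e)=ray("scene",*u1),ray("top",*u2);s=np.linalg.lstsq(np.c_[d,-e],b-a,rcond=None)[0];P,Q=a+d*s[0],b+e*s[1];return (P+Q)/2,np.linalg.norm(P-Q)
E
python3 - <<'E'
from h import *
for n,r in(("top",(195,365,115,240)),("scene",(180,375,195,320))):
    im=cv2.imread(f"pics/{n}0.png");x0,x1,y0,y1=r
    c=im[y0:y1,x0:x1];hsv=cv2.cvtColor(c,cv2.COLOR_BGR2HSV)
    m=((hsv[...,2]>165)).astype(np.uint8)*255
    m=cv2.morphologyEx(m,cv2.MORPH_OPEN,np.ones((3,3)));cs,_=cv2.findContours(m,0,2);k=cv2.convexHull(max(cs,key=cv2.contourArea))
    for e in(2,3,4,5,6,8):
        a=cv2.approxPolyDP(k,e,True)[:,0]+[x0,y0]
        if len(a)==4:break
    W=np.array([onz(n,*q,18)[:2] for q in a.astype(float)]);print(n,a.tolist(),np.round(W).tolist(),np.round(np.linalg.norm(W-np.roll(W,-1,0),axis=1)))
a=cv2.resize(cv2.imread("pics/top0.png")[115:240,195:365],None,fx=4.7,fy=4.7,interpolation=2)
cv2.imwrite("pics/c_top.png",a)
b=cv2.resize(cv2.imread("pics/scene0.png")[200:315,180:375],None,fx=4.1,fy=4.1,interpolation=2)
cv2.imwrite("pics/c_scene.png",b)
E
```

```text
top [[222, 124], [352, 145], [364, 193], [340, 232], [206, 210]] [[771.0, 176.0], [721.0, -213.0], [576.0, -250.0], [459.0, -182.0], [507.0, 205.0]] [392. 150. 136. 390. 266.]
scene [[180, 219], [216, 205], [374, 211], [354, 313], [188, 288]] [[515.0, -270.0], [461.0, -181.0], [464.0, 246.0], [775.0, 178.0], [726.0, -214.0]] [104. 427. 319. 395. 219.]
```

View pics/c_top.png

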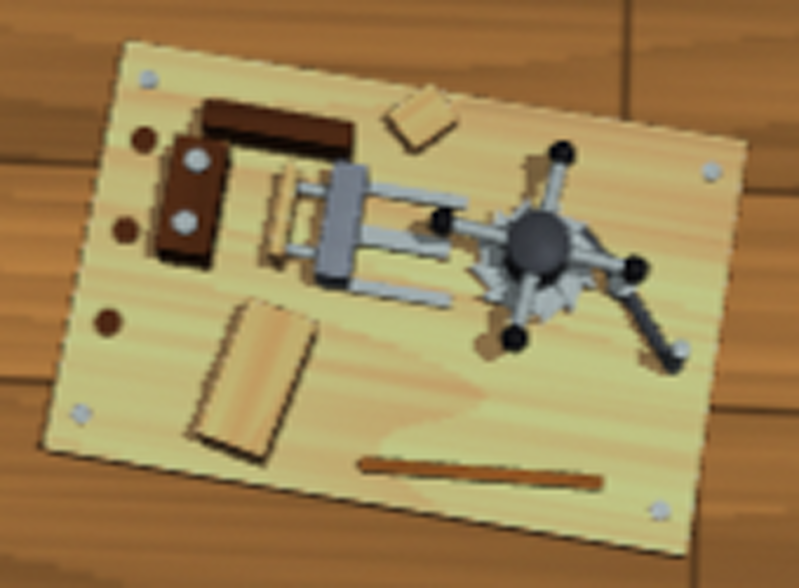

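View pics/c_scene.png

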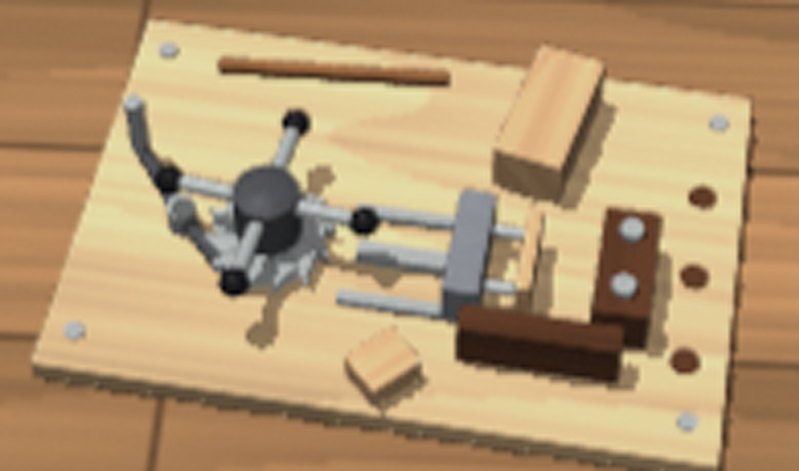

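Top crop: the offcut is the small pine block at crop (255,380), turned about 20° from the channel axis. The post top is at (680,350), hub at (540,243), knobs at (562,152), (441,219), (515,338) and (635,268). Scene crop: the post top is at (135,103), hub at (267,190). Next I'll fit the frame.

```bash
cat >> h.py <<'E'
ct=lambda x,y:((x+.5)/4.7-.5+195,(y+.5)/4.7-.5+115)
cs=lambda x,y:((x+.5)/4.1-.5+180,(y+.5)/4.1-.5+200)
E
python3 - <<'E'
from h import *
C=np.array([[125,155],[125,-245],[-145,-245],[-145,155]],float)
def fit(W):
    a=W.mean(0);b=C.mean(0);A=(C-b);B=(W-a);th=np.arctan2((A[:,0]*B[:,1]-A[:,1]*B[:,0]).sum(),(A*B).sum());R=np.array([[np.cos(th),-np.sin(th)],[np.sin(th),np.cos(th)]]);t=a-R@b
    return th,t,np.round(W-(C@R.T+t),1).tolist()
Wt=np.array([onz("top",*ct(*p),18)[:2] for p in[(125,42),(747,143),(687,555),(42,450)]])
Ws=np.array([onz("scene",*cs(*p),18)[:2] for p in[(718,467),(35,368),(150,20),(752,98)]])
for W in(Wt,Ws,(Wt+Ws)/2): th,t,r=fit(W);print(th,t,r)
R=np.array([[np.cos(th),-np.sin(th)],[np.sin(th),np.cos(th)]]);np.savez("frame.npz",th=th,t=t)
cl=lambda P:np.round(np.r_[R.T@(P[:2]-t),P[2:]],1)
post=tri(cs(135,103),ct(680,350));print("post",post,cl(post[0]))
hub=tri(cs(267,180),ct(540,240));print("hub",hub,cl(hub[0]))
for a in[(562,152),(441,219),(515,338),(635,268)]:
    c=cl(onz("top",*ct(*a),63));d=c[:2]-[20,-125];print("knob",c,np.hypot(*d),np.degrees(np.arctan2(d[1],d[0])))
for a in[(248,300),(318,322),(266,463),(190,437)]:print("off top",cl(onz("top",*ct(*a),56)))
for a in[(543,45),(605,75),(562,165),(495,150)]:print("off scn",cl(onz("scene",*cs(*a),56)))
for a in[(205,100),(353,122),(180,137),(230,148),(208,268),(290,165),(268,260)]:print("stop/fence/pad",cl(onz("top",*ct(*a),54)))
print("world axis",R@[20,-125]+t,"pawlpost",R@[-31,-219]+t)
E
```

```text
-0.12500516802694792 [629.49088891  40.23520416] [[-0.8, -0.5], [-1.4, 0.5], [1.7, 0.2], [0.5, -0.2]]
-0.12137193034181298 [634.07165079  43.43338034] [[-0.2, -2.5], [1.4, 2.3], [-0.9, 1.0], [-0.3, -0.9]]
-0.1231891608525388 [631.78132191  41.83435446] [[-0.5, -1.5], [-0.0, 1.4], [0.4, 0.6], [0.1, -0.5]]
post (array([ 571.82221936, -171.55264078,   69.36550996]), np.float64(2.0480652182639902)) [ -33.3 -219.1   69.4]
hub (array([633.88030229, -84.85838269,  78.93852972]), np.float64(2.9690547550539517)) [  17.7 -125.5   78.9]
knob [  80.4 -131.9   63. ] 60.79284497373026 -6.517126379063068
knob [ 26.  -65.7  63. ] 59.60276839208058 84.22245022243082
knob [ -40.3 -121.6   63. ] 60.39577799813493 176.77280930903243
knob [  14.9 -186.5   63. ] 61.711101108309514 -94.74051057389119
off top [-41.6  41.6  56. ]
off top [-48.2  -2.5  56. ]
off top [-139.1   13.3   56. ]
off top [-131.   61.   56.]
off scn [-132.8   20.1   56. ]
off scn [-114.7   61.6   56. ]
off scn [-40.   43.9  56. ]
off scn [-44.6   2.4  56. ]
stop/fence/pad [80.4 90.5 54. ]
stop/fence/pad [81.4 -2.  54. ]
stop/fence/pad [ 54.3 101.4  54. ]
stop/fence/pad [52.3 69.8 54. ]
stop/fence/pad [-25.3  69.4  54. ]
stop/fence/pad [47.6 31.5 54. ]
stop/fence/pad [-14.3  34.3  54. ]
world axis [636.27003059 -84.67592771] pawlpost [ 574.10600343 -171.69680869]
```

```bash
cat >> h.py <<'E'
from scipy.spatial.transform import Rotation as Ro
TH=-0.123;TT=np.array([631.8,41.8])
Rc=np.array([[np.cos(TH),-np.sin(TH)],[np.sin(TH),np.cos(TH)]])
def cur():
    s=manip.read_state();q=s["orientation"];R=Ro.from_quat([q[1],q[2],q[3],q[0]]);return s,R
def where():
    s,R=cur();p=s["tool_pos"];x=R.as_matrix()[:,0];print("t",round(s["t"],2),"clamp",np.round(Rc.T@(p[:2]-TT),1),"z",round(p[2],1),"yaw",round(np.arctan2(x[1],x[0])-TH,3),"w",round(s["grip_width"],1),"F",np.round(s["contact_force"],1))
def delta(cx,cy,z,yaw=0.):
    s,R=cur();w=np.r_[Rc@[cx,cy]+TT,z];d=R.inv().apply(w-s["tool_pos"])
    G=Ro.from_euler("z",TH+yaw)*Ro.from_rotvec([np.pi,0,0]);r=(R.inv()*G).as_rotvec();print("delta",np.round(d,1),np.round(r,3))
E
python3 -c "
from h import *
where();delta(-32,-219,160,0)"
```

```text
t 0.1 clamp [-407.7 -705.9] z 230.8 yaw 0.35 w 85.6 F [ 0.5 -0.6  1. ]
delta [ 519.9 -328.6   71.2] [-0.001  0.     0.35 ]
```

```bash
python3 -m pendant '40 -26 0 0 0 0.07 40;80 -52 0 0 0 0.14 40;120 -78 0 0 0 0.21 40;160 -104 0 0 0 0.28 40;200 -130 0 0 0 0.35 40' 30; python3 -c "
from h import *
where();delta(-32,-219,160,0)"
```

```text
t: 0.6
tool_pos: [307.1, -435.8, 231.1]
orientation: [-0.0, 0.998, -0.063, -0.0]
contact_force: [0.1, 0.1, 0.2]
grip_width: 39.7
gripper_force: 0.0
t 0.6 clamp [-263.6 -513.8] z 231.1 yaw -0.003 w 39.7 F [0.1 0.1 0.2]
delta [ 230.6 -295.6   71.2] [-0.     0.    -0.003]
```

```bash
python3 -m pendant '29 -37 0 0 0 0 40;58 -74 0 0 0 0 40;87 -111 0 0 0 0 40;116 -148 10 0 0 0 40;145 -185 20 0 0 0 40'; python3 -m pendant '29 -37 15 0 0 0 40;58 -74 30 0 0 0 40;86 -111 50 0 0 0 40;86 -111 50 0 0 0 40'; python3 -c "
from h import *
where();delta(-32,-219,100,0)
for n in('scene','top'):
  cv2.imwrite(f'pics/{n}1.png',manip.snapshot(n)[:,:,::-1])
a=cv2.resize(cv2.imread('pics/scene1.png')[170:300,180:375],None,fx=4.1,fy=4.1,interpolation=2);cv2.imwrite('pics/c1.png',a)"
```

```text
t: 1.1
tool_pos: [474.0, -270.0, 211.1]
orientation: [0.0, 0.998, -0.062, 0.0]
contact_force: [0.3, -0.7, 0.7]
grip_width: 39.8
gripper_force: 0.0
t: 1.5
tool_pos: [573.5, -167.9, 158.4]
orientation: [-0.001, 0.998, -0.059, -0.002]
contact_force: [-0.1, -0.6, -0.4]
grip_width: 40.1
gripper_force: 0.0
t 1.5 clamp [ -32.1 -215.3] z 158.4 yaw 0.004 w 40.1 F [-0.1 -0.6 -0.4]
delta [ 0.3  3.8 58.4] [-0.001  0.003  0.004]
```

View pics/c1.png

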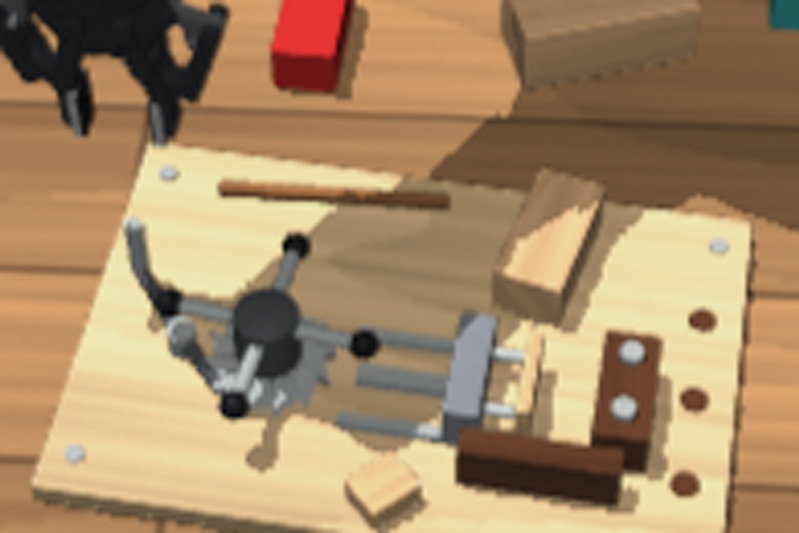

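The crop shows the hand above the post (fingertips at crop (75,130) and (160,140)), with the post at (135,225) still free. I'm descending around it.

```bash
python3 -m pendant '0 4 20 0 0 0 40;0 4 50 0 0 0 40;0 4 80 0 0 0 40;0 4 105 0 0 0 40;0 4 113 0 0 0 40'; python3 -m pendant '0 0 0 0 0 0 0;0 0 0 0 0 0 0;0 0 0 0 0 0 0;0 0 0 0 0 0 0' 25; python3 -c "
from h import *
where()"
```

```text
t: 2.1
tool_pos: [569.9, -176.9, 46.7]
orientation: [-0.0, 0.998, -0.062, -0.001]
contact_force: [-0.9, -0.5, -0.8]
grip_width: 40.0
gripper_force: 0.0
t: 2.5
tool_pos: [572.2, -173.8, 49.3]
orientation: [-0.001, 0.998, -0.062, 0.001]
contact_force: [9.1, 18.9, -8.5]
grip_width: 10.7
gripper_force: 26.8
t 2.5 clamp [ -32.7 -221.3] z 49.3 yaw -0.001 w 10.7 F [ 9.1 18.9 -8.5]
```

```bash
python3 -m pendant '-4 -6 0 0 0 0 0;-8 -12 0 0 0 0 0;-12 -17 0 0 0 0 0;-12 -17 0 0 0 0 0;-12 -17 0 0 0 0 0' 25; python3 -c "
from h import *
where()"; python3 -m pendant '0 0 0 0 0 0 0;0 0 0 0 0 0 0;0 0 0 0 0 0 0;0 0 0 0 0 0 0;0 0 0 0 0 0 0';python3 -m pendant '0 0 0 0 0 0 0;0 0 0 0 0 0 0;0 0 0 0 0 0 0;0 0 0 0 0 0 0;0 0 0 0 0 0 0';python3 -m pendant '0 0 0 0 0 0 0;0 0 0 0 0 0 0;0 0 0 0 0 0 0;0 0 0 0 0 0 0;0 0 0 0 0 0 0' |tail -3; python3 -c "
from h import *
where()
for n in('scene','top'):
  cv2.imwrite(f'pics/{n}2.png',manip.snapshot(n)[:,:,::-1])
a=cv2.resize(cv2.imread('pics/scene2.png')[200:315,180:375],None,fx=4.1,fy=4.1,interpolation=2);cv2.imwrite('pics/c2.png',a)"
```

```text
t: 3.0
tool_pos: [563.3, -157.9, 49.7]
orientation: [0.001, 0.998, -0.062, 0.002]
contact_force: [9.3, 1.4, -9.2]
grip_width: 10.6
gripper_force: 26.6
t 3.0 clamp [ -43.5 -206.6] z 49.7 yaw -0.0 w 10.6 F [ 9.3  1.4 -9.2]
t: 3.5
tool_pos: [563.3, -158.0, 49.7]
orientation: [0.001, 0.998, -0.062, 0.002]
contact_force: [8.9, 1.4, -9.7]
grip_width: 10.8
gripper_force: 26.6
t: 4.0
tool_pos: [563.3, -158.1, 49.7]
orientation: [0.001, 0.998, -0.062, 0.002]
contact_force: [9.8, 2.1, -9.6]
grip_width: 10.6
gripper_force: 26.6
contact_force: [9.3, 1.8, -9.0]
grip_width: 10.7
gripper_force: 26.6
t 4.5 clamp [ -43.5 -206.7] z 49.8 yaw -0.0 w 10.7 F [ 9.3  1.8 -9. ]
```

View pics/c2.png

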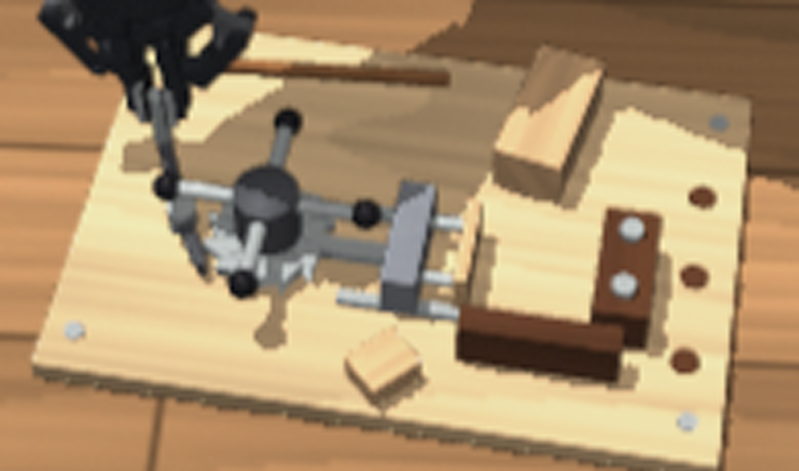

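The pad has retracted about 37 mm (crop x 530 to 470) and the spokes are square to the board, so the clamp is fully open. I'll hold a little longer, then return the post, release it and go over to the offcut.

```bash
Z='0 0 0 0 0 0 0;0 0 0 0 0 0 0;0 0 0 0 0 0 0;0 0 0 0 0 0 0;0 0 0 0 0 0 0'; python3 -m pendant '0 0 0 0 0 0 0;0 0 0 0 0 0 0;0 0 0 0 0 0 0;0 0 0 0 0 0 0;0 0 0 0 0 0 0'>/dev/null; python3 -m pendant '0 0 0 0 0 0 0;0 0 0 0 0 0 0;0 0 0 0 0 0 0;0 0 0 0 0 0 0;0 0 0 0 0 0 0' >/dev/null; python3 -m pendant '4 6 0 0 0 0 0;9 12 0 0 0 0 0;12 15 0 0 0 0 0;12 15 0 0 0 0 40;12 15 0 0 0 0 40'; python3 -m pendant '0 0 0 0 0 0 40;0 0 -20 0 0 0 40;0 0 -60 0 0 0 40;0 0 -90 0 0 0 60;0 0 -90 0 0 0 85';python3 -c "
from h import *
where();delta(-88,28.5,110,-.17)"
```

```text
t: 6.1
tool_pos: [572.0, -174.6, 49.1]
orientation: [0.0, 0.998, -0.062, 0.001]
contact_force: [0.5, 0.2, 0.5]
grip_width: 38.6
gripper_force: 0.0
t: 6.6
tool_pos: [573.2, -174.9, 142.5]
orientation: [0.001, 0.998, -0.062, 0.003]
contact_force: [1.0, -0.6, -0.3]
grip_width: 67.7
gripper_force: 0.0
t 6.6 clamp [ -31.6 -222.3] z 142.5 yaw -0.0 w 67.7 F [ 1.  -0.6 -0.3]
delta [ -56.8 -250.8   31.6] [ 0.002 -0.007  0.17 ]
```

```bash
python3 -m pendant '-12 -42 0 0 0 0 85;-23 -84 0 0 0 0.04 85;-34 -126 0 0 0 0.08 85;-45 -168 0 0 0 0.13 85;-57 -210 10 0 0 0.17 85'; python3 -c "
from h import *
where();delta(-88,28.5,110,-.17)"
```

```text
t: 7.1
tool_pos: [540.9, 42.7, 128.6]
orientation: [-0.0, 0.989, -0.147, 0.001]
contact_force: [0.6, 0.3, -0.6]
grip_width: 85.0
gripper_force: 0.0
t 7.1 clamp [-90.3 -10.2] z 128.6 yaw -0.173 w 85.0 F [ 0.6  0.3 -0.6]
delta [ -4.4 -38.5  18.6] [-0.    -0.002 -0.003]
```

```bash
python3 -m pendant '-4 -38 0 0 0 0 85;-4 -38 30 0 0 0 85;-4 -38 65 0 0 0 85;-4 -38 90 0 0 0 85;-4 -38 100 0 0 0 85'; python3 -m pendant '0 0 0 0 0 0 85;0 0 0 0 0 0 30;0 0 0 0 0 0 30;0 0 0 0 0 0 30;0 0 0 0 0 0 30' 30; python3 -c "
from h import *
where();delta(-57,43,30,0)"
```

```text
t: 7.6
tool_pos: [546.9, 78.8, 25.7]
orientation: [0.0, 0.989, -0.146, -0.002]
contact_force: [-0.4, 0.2, 0.9]
grip_width: 85.1
gripper_force: 0.0
t: 8.1
tool_pos: [548.6, 78.9, 29.5]
orientation: [-0.0, 0.989, -0.146, 0.001]
contact_force: [-0.2, -0.6, 7.3]
grip_width: 43.4
gripper_force: 30.9
t 8.1 clamp [-87.2  26.6] z 29.5 yaw -0.17 w 43.4 F [-0.2 -0.6  7.3]
delta [ 27.  -21.3  -0.4] [-0.    -0.002 -0.17 ]
```

```bash
python3 -m pendant '6 -5 -1 0 0 -0.04 30;15 -10 -1 0 0 -0.08 30;25 -15 -1 0 0 -0.12 30;36 -20 -1 0 0 -0.17 30;46 -24 -1 0 0 -0.17 30'; python3 -m pendant '0 0 0 0 0 0 30;0 0 0 0 0 0 30;0 0 0 0 0 0 60;0 0 0 0 0 0 60;0 0 0 0 0 0 60'; python3 -c "
from h import *
where();delta(-100,43,80,0)"
```

```text
t: 8.6
tool_pos: [599.7, 88.7, 29.8]
orientation: [0.0, 0.998, -0.061, 0.0]
contact_force: [0.0, -0.3, -1.6]
grip_width: 43.4
gripper_force: 30.7
t: 9.1
tool_pos: [598.6, 88.6, 29.3]
orientation: [0.0, 0.998, -0.062, -0.0]
contact_force: [0.0, 0.3, 1.3]
grip_width: 60.0
gripper_force: 0.0
t 9.1 clamp [-38.7  42.4] z 29.3 yaw -0.0 w 60.0 F [0.  0.3 1.3]
delta [-61.3  -0.6 -50.7] [ 0.  0. -0.]
```

```bash
python3 -m pendant '0 0 -25 0 0 0 60;0 0 -50 0 0 0 60;-25 -1 -50 0 0 0 30;-50 -1 -50 0 0 0 10;-75 -1 -50 0 0 0 10'; python3 -m pendant '0 0 15 0 0 0 10;0 0 35 0 0 0 10;0 0 45 0 0 0 10;0 0 45 0 0 0 10'; python3 -c "
from h import *
where();delta(-36,43,34,0)
cv2.imwrite('pics/top3.png',manip.snapshot('top')[:,:,::-1]);cv2.imwrite('pics/scene3.png',manip.snapshot('scene')[:,:,::-1])
a=cv2.resize(cv2.imread('pics/scene3.png')[200:315,180:375],None,fx=4.1,fy=4.1,interpolation=2);cv2.imwrite('pics/c3.png',a)"
```

```text
t: 9.6
tool_pos: [523.5, 98.9, 79.5]
orientation: [0.0, 0.998, -0.062, 0.0]
contact_force: [-0.1, 0.0, 0.1]
grip_width: 16.5
gripper_force: 0.0
t: 10.0
tool_pos: [524.1, 98.8, 33.2]
orientation: [0.0, 0.998, -0.062, -0.001]
contact_force: [-0.1, 0.7, -0.3]
grip_width: 10.2
gripper_force: 0.0
t 10.0 clamp [-113.9   43.3] z 33.2 yaw -0.0 w 10.2 F [-0.1  0.7 -0.3]
delta [77.9  0.3 -0.9] [ 0.001  0.002 -0.   ]
```

View pics/c3.png

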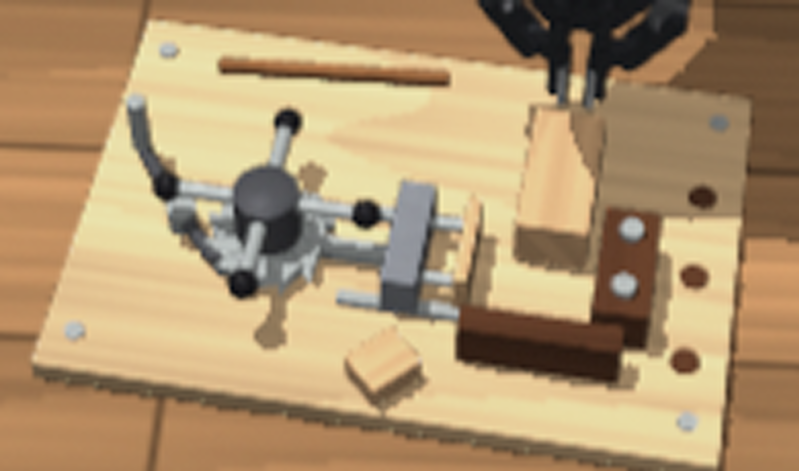

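The crop shows the clamp open, the offcut squared in the mouth at crop (560,180), and the fingers behind it at (578,95). Pushing now.

```bash
python3 -m pendant '12 0 0 0 0 0 10;22 0 0 0 0 0 10;32 0 0 0 0 0 10;42 0 0 0 0 0 10;50 0 0 0 0 0 10'; python3 -m pendant '6 0 0 0 0 0 10;12 0 0 0 0 0 10;17 0 0 0 0 0 10;21 0 0 0 0 0 10;24 0 0 0 0 0 10'; python3 -c "
from h import *
where();delta(-36,43,34,0)"
```

```text
t: 10.6
tool_pos: [575.3, 92.5, 34.4]
orientation: [0.0, 0.998, -0.062, 0.0]
contact_force: [-1.5, -0.3, 0.8]
grip_width: 10.0
gripper_force: 0.8
t: 11.1
tool_pos: [598.4, 89.7, 34.2]
orientation: [0.0, 0.998, -0.062, -0.0]
contact_force: [-1.9, 0.7, 0.6]
grip_width: 9.8
gripper_force: 0.5
t 11.1 clamp [-39.1  43.5] z 34.2 yaw -0.0 w 9.8 F [-1.9  0.7  0.6]
delta [3.1 0.5 0.2] [ 0.  0. -0.]
```

```bash
python3 -m pendant '1 0 0 0 0 0 10;2 0 0 0 0 0 10;3 0 0 0 0 0 10;4 0 0 0 0 0 10'; python3 -m pendant '1 0 0 0 0 0 10;2 0 0 0 0 0 10;2 0 0 0 0 0 10';  python3 -c "
from h import *
where()"
```

```text
t: 11.5
tool_pos: [601.5, 89.3, 34.2]
orientation: [0.0, 0.998, -0.062, -0.001]
contact_force: [-7.2, 0.2, 5.2]
grip_width: 9.8
gripper_force: 3.5
t: 11.8
tool_pos: [601.5, 89.3, 34.2]
orientation: [0.0, 0.998, -0.061, -0.003]
contact_force: [-13.3, 2.0, 9.0]
grip_width: 9.9
gripper_force: 6.9
t 11.8 clamp [-35.9  43.5] z 34.2 yaw 0.0 w 9.9 F [-13.3   2.    9. ]
```

```bash
python3 -m pendant '-15 0 0 0 0 0 10;-20 0 -30 0 0 0 0;-20 0 -75 0 0 0 0;-10 45 -75 0 0 0 0;5 90 -75 0 0 0 0';  python3 -c "
from h import *
where();delta(-18,-100.5,110,0)"
```

```text
t: 12.3
tool_pos: [598.5, -1.0, 111.1]
orientation: [0.0, 0.998, -0.06, 0.002]
contact_force: [0.7, 0.5, -1.2]
grip_width: 0.4
gripper_force: 0.0
t 12.3 clamp [-27.8 -46.6] z 111.1 yaw 0.003 w 0.4 F [ 0.7  0.5 -1.2]
delta [ 9.7 53.9  1.1] [ 0.    -0.003  0.003]
```

```bash
python3 -m pendant '5 27 0 0 0 0 0;10 52 0 0 0 0 0;10 52 15 0 0 0 0;10 52 30 0 0 0 0;10 52 30 0 0 0 0';  python3 -c "
from h import *
where();delta(-18,-100.5,48,0)
cv2.imwrite('pics/top4.png',manip.snapshot('top')[:,:,::-1]);cv2.imwrite('pics/scene4.png',manip.snapshot('scene')[:,:,::-1])
a=cv2.resize(cv2.imread('pics/scene4.png')[200:315,180:375],None,fx=4.1,fy=4.1,interpolation=2);cv2.imwrite('pics/c4.png',a)"
```

```text
t: 12.8
tool_pos: [600.8, -54.0, 77.8]
orientation: [-0.0, 0.998, -0.062, -0.001]
contact_force: [-0.8, 0.0, 0.3]
grip_width: -0.1
gripper_force: 0.0
t 12.8 clamp [-19.  -98.8] z 77.8 yaw -0.001 w -0.1 F [-0.8  0.   0.3]
delta [ 1.1  1.7 29.8] [-0.     0.002 -0.001]
```

View pics/c4.png

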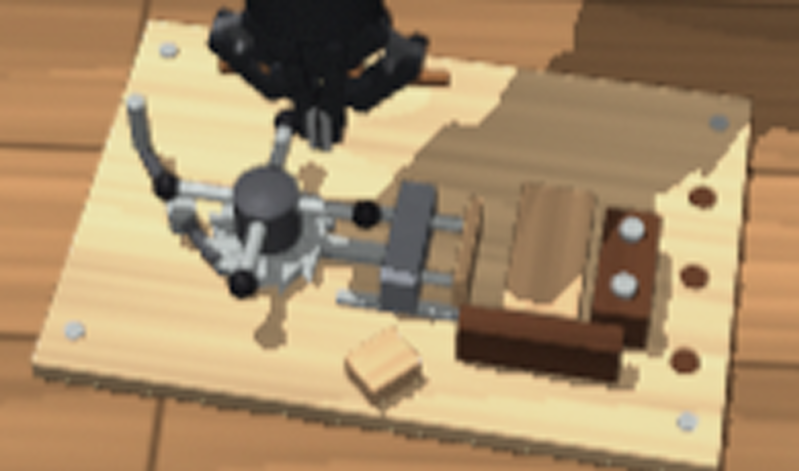

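The shut fingers are at crop (318,140), just beside the -x spoke (knob at (288,122)), and the offcut is against the end stop. I'll work out the arc rows next.

```bash
cat > arc.py <<'E'
from h import *
def pose(f,lag):
    return np.array([20-38*np.cos(f)-lag*np.sin(f),-125-38*np.sin(f)+lag*np.cos(f)])
def rows(p0,f0,fs,lag=19.5):
    for f in fs:
        d=pose(f,lag)-p0;c,s=np.cos(f0),np.sin(f0);x=c*d[0]+s*d[1];y=-s*d[0]+c*d[1];print(f"{x:.0f} {-y:.0f} 0 0 0 {f0-f:.2f} 0",end=";")
    print()
E
python3 -c "
from arc import *
rows(np.array([-18,-100.5]),0,[0,.12,.24,.36,.48])
for a in (.48,1.08,):rows(pose(a,19.5),a,[a+.12,a+.24,a+.36,a+.48,a+.6])
"; python3 -m pendant '1 0 15 0 0 0 0;1 0 30 0 0 0 0;1 0 30 0 0 0 0';python3 -c "
from h import *
where()"
```

```text
0 5 0 0 0 0.00 0;-2 10 0 0 0 -0.12 0;-4 15 0 0 0 -0.24 0;-4 20 0 0 0 -0.36 0;-5 25 0 0 0 -0.48 0;
-2 5 0 0 0 -0.12 0;-4 10 0 0 0 -0.24 0;-4 15 0 0 0 -0.36 0;-5 20 0 0 0 -0.48 0;-4 25 0 0 0 -0.60 0;
-2 5 0 0 0 -0.12 0;-4 10 0 0 0 -0.24 0;-4 15 0 0 0 -0.36 0;-5 20 0 0 0 -0.48 0;-4 25 0 0 0 -0.60 0;
t: 13.2
tool_pos: [601.4, -53.6, 47.0]
orientation: [-0.0, 0.998, -0.061, -0.002]
contact_force: [0.8, -0.8, -0.6]
grip_width: 0.2
gripper_force: 0.0
t 13.2 clamp [-18.4 -98.4] z 47.0 yaw 0.0 w 0.2 F [ 0.8 -0.8 -0.6]
```

```bash
python3 -m pendant '0 7 0 0 0 0 0;-2 12 0 0 0 -0.12 0;-4 17 0 0 0 -0.24 0;-4 22 0 0 0 -0.36 0;-5 27 0 0 0 -0.48 0'; python3 -m pendant '-2 5 0 0 0 -0.12 0;-4 10 0 0 0 -0.24 0;-4 15 0 0 0 -0.36 0;-5 20 0 0 0 -0.48 0;-4 25 0 0 0 -0.6 0'; python3 -c "
from arc import *
where();delta(*pose(1.08,19.5),47,1.08)"
```

```text
t: 13.7
tool_pos: [593.7, -79.7, 49.3]
orientation: [-0.001, 0.984, 0.18, -0.0]
contact_force: [1.9, 4.7, -1.6]
grip_width: 0.1
gripper_force: 2.4
t: 14.2
tool_pos: [597.8, -104.7, 49.3]
orientation: [-0.001, 0.887, 0.463, -0.001]
contact_force: [-6.8, 3.1, 1.3]
grip_width: -0.2
gripper_force: 3.9
t 14.2 clamp [ -15.8 -149.5] z 49.3 yaw 1.085 w -0.2 F [-6.8  3.1  1.3]
delta [0.5 0.5 2.3] [-0.003  0.001  0.005]
```

```bash
python3 -m pendant '-2 5 0 0 0 -0.12 0;-4 10 0 0 0 -0.24 0;-4 15 0 0 0 -0.36 0;-5 20 0 0 0 -0.48 0;-4 25 0 0 0 -0.6 0'; python3 -c "
from h import *
where()"; python3 -m pendant '0 0 0 0 0 0 0;0 -6 0 0 0 0 0;0 -8 -20 0 0 0 0;0 -8 -40 0 0 0 0'; python3 -c "
from arc import *
where();delta(*pose(-0.08,26),87,-.08)
cv2.imwrite('pics/top5.png',manip.snapshot('top')[:,:,::-1]);cv2.imwrite('pics/scene5.png',manip.snapshot('scene')[:,:,::-1])
a=cv2.resize(cv2.imread('pics/scene5.png')[200:315,180:375],None,fx=4.1,fy=4.1,interpolation=2);cv2.imwrite('pics/c5.png',a)"
```

```text
t: 14.7
tool_pos: [615.7, -122.9, 49.3]
orientation: [-0.002, 0.71, 0.704, -0.001]
contact_force: [-9.5, -4.0, 2.4]
grip_width: -0.1
gripper_force: 4.7
t 14.7 clamp [   4.2 -165.5] z 49.3 yaw 1.685 w -0.1 F [-9.5 -4.   2.4]
t: 15.1
tool_pos: [608.6, -122.7, 89.7]
orientation: [-0.0, 0.712, 0.702, -0.0]
contact_force: [1.5, -0.7, 0.1]
grip_width: 0.1
gripper_force: 0.0
t 15.1 clamp [  -2.8 -166.1] z 89.7 yaw 1.679 w 0.1 F [ 1.5 -0.7  0.1]
delta [71.  -5.3  2.7] [-1.000e-03  0.000e+00  1.759e+00]
```

View pics/c5.png

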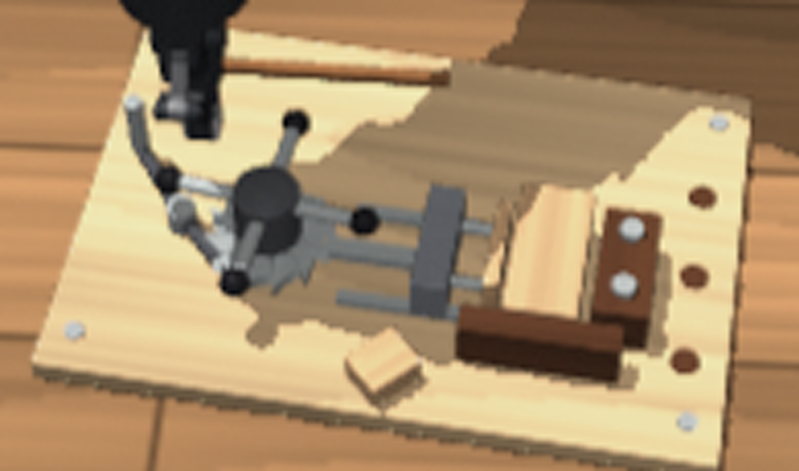

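The clamp holds at 3 clicks and the jaw has advanced (crop x 408 to 438). Going back for the second stroke.

```bash
python3 -m pendant '10 0 0 0 0 0.15 0;20 0 0 0 0 0.3 0;30 0 0 0 0 0.45 0;40 0 0 0 0 0.6 0;50 -2 0 0 0 0.75 0'; python3 -m pendant '0 0 0 0 0 0.15 0;0 0 0 0 0 0.3 0;0 0 0 0 0 0.45 0;0 0 0 0 0 0.6 0;0 0 0 0 0 0.75 0'; python3 -c "
from arc import *
where();delta(*pose(-0.08,26),88,-.08)"
```

```text
t: 15.7
tool_pos: [607.8, -72.2, 88.8]
orientation: [0.0, 0.921, 0.39, 0.0]
contact_force: [0.2, -0.4, 1.0]
grip_width: -0.2
gripper_force: 0.0
t: 16.2
tool_pos: [607.7, -72.6, 88.8]
orientation: [0.0, 1.0, 0.025, -0.0]
contact_force: [0.1, -0.5, 1.2]
grip_width: 0.3
gripper_force: 0.0
t 16.2 clamp [  -9.9 -116.5] z 88.8 yaw 0.173 w 0.3 F [ 0.1 -0.5  1.2]
delta [ -2.3 -21.1   0.8] [0.    0.    0.253]
```

```bash
python3 -m pendant '-1 -10 0 0 0 0.12 0;-2 -21 0 0 0 0.25 0;-2 -21 10 0 0 0.25 0;-2 -21 30 0 0 0.25 0;-2 -21 41 0 0 0.25 0'; python3 -m pendant '0 0 0 0 0 0 0';  python3 -c "
from arc import *
where();s,R=cur();p=Rc.T@(s['tool_pos'][:2]-TT)
rows(p,-.08,[-.08,.04,.16,.28,.40])
rows(pose(.4,19.5),.4,[.52,.64,.76,.88,1.0]);rows(pose(1.,19.5),1.,[1.06,1.12])"
```

```text
t: 16.7
tool_pos: [604.1, -51.9, 46.3]
orientation: [-0.0, 0.996, -0.095, -0.001]
contact_force: [0.2, 0.2, -0.3]
grip_width: 0.1
gripper_force: 0.0
t: 16.8
tool_pos: [603.9, -51.8, 46.2]
orientation: [-0.0, 0.995, -0.096, -0.002]
contact_force: [1.1, 0.4, 0.7]
grip_width: -0.1
gripper_force: 0.0
t 16.8 clamp [-16.2 -96.4] z 46.2 yaw -0.068 w -0.1 F [1.1 0.4 0.7]
0 6 0 0 0 0.00 0;-2 11 0 0 0 -0.12 0;-3 16 0 0 0 -0.24 0;-4 21 0 0 0 -0.36 0;-4 26 0 0 0 -0.48 0;
-2 5 0 0 0 -0.12 0;-4 10 0 0 0 -0.24 0;-4 15 0 0 0 -0.36 0;-5 20 0 0 0 -0.48 0;-4 25 0 0 0 -0.60 0;
-1 2 0 0 0 -0.06 0;-2 5 0 0 0 -0.12 0;
```

```bash
python3 -m pendant '0 6 0 0 0 0 0;-2 11 0 0 0 -0.12 0;-3 16 0 0 0 -0.24 0;-4 21 0 0 0 -0.36 0;-4 26 0 0 0 -0.48 0'; python3 -m pendant '-2 5 0 0 0 -0.12 0;-4 10 0 0 0 -0.24 0;-4 15 0 0 0 -0.36 0;-5 20 0 0 0 -0.48 0;-4 25 0 0 0 -0.6 0';  python3 -c "
from arc import *
where();delta(*pose(1.12,19.5),48,1.12)"
```

```text
t: 17.3
tool_pos: [594.8, -75.5, 48.4]
orientation: [-0.001, 0.989, 0.146, -0.001]
contact_force: [-4.3, 8.2, -1.2]
grip_width: 0.0
gripper_force: 4.9
t: 17.8
tool_pos: [597.1, -101.0, 48.4]
orientation: [-0.002, 0.902, 0.432, -0.002]
contact_force: [-10.5, 1.9, 0.6]
grip_width: 0.3
gripper_force: 4.8
t 17.8 clamp [ -16.9 -146. ] z 48.4 yaw 1.016 w 0.3 F [-10.5   1.9   0.6]
delta [-2.5  4.9  0.4] [-0.005  0.001 -0.104]
```

```bash
python3 -m pendant '-1 2 0 0 0 -0.06 0;-2 5 0 0 0 -0.12 0;-2 5 0 0 0 -0.12 0'; python3 -m pendant '0 -2 0 0 0 0 0;0 -4 0 0 0 0 0;0 -8 0 0 0 0 0;0 -8 -20 0 0 0 0;0 -8 -60 0 0 0 0'; python3 -m pendant '-40 0 0 0 0 0 0;-80 0 -30 0 0 0 0;-120 0 -60 0 0 0 0;-160 0 -60 0 0 0 0';python3 -c "
from arc import *
where()
for n in('scene','top'):
  cv2.imwrite(f'pics/{n}6.png',manip.snapshot(n)[:,:,::-1])
a=cv2.resize(cv2.imread('pics/scene6.png')[200:315,180:375],None,fx=4.1,fy=4.1,interpolation=2)
cv2.imwrite('pics/c6.png',a)"
```

```text
t: 18.1
tool_pos: [599.8, -106.2, 48.4]
orientation: [-0.002, 0.875, 0.484, -0.002]
contact_force: [-8.9, 1.8, 0.8]
grip_width: -0.1
gripper_force: 4.3
t: 18.6
tool_pos: [594.1, -102.0, 107.3]
orientation: [-0.001, 0.876, 0.483, -0.001]
contact_force: [0.8, 0.5, 0.8]
grip_width: 0.0
gripper_force: 0.0
t: 19.0
tool_pos: [509.9, -239.4, 172.6]
orientation: [0.003, 0.876, 0.483, 0.002]
contact_force: [0.0, -0.2, -0.5]
grip_width: 0.3
gripper_force: 0.0
t 19.0 clamp [ -86.4 -294. ] z 172.6 yaw 1.131 w 0.3 F [ 0.  -0.2 -0.5]
```

View pics/c6.png

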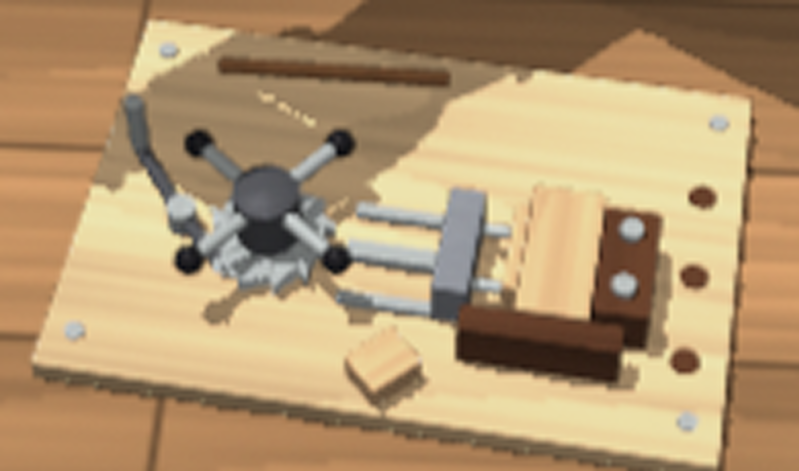

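The offcut is now held between pad and fence. The knobs are at crop (200,142), (342,142), (337,260) and (188,260). I'll check the click number and how far the pad is pushed back.

```bash
python3 -c "
from h import *
cl=lambda P:np.round(Rc.T@(P[:2]-TT),1)
for a in[(200,142),(342,142),(337,260),(188,260)]:
  c=cl(onz('scene',*cs(*a),63));d=c-[20,-125];print(c,np.hypot(*d).round(1),np.degrees(np.arctan2(d[1],d[0])).round(1))
for nm,a,z in[('off -y',(540,187),56),('off +y',(607,195),56),('fence -y',(607,210),54),('jaw0 ',(495,195),54),('pad0',(543,213),54),('jaw6',(486,195),54),('pad6',(517,215),54),('jaw2',(437,187),54),('pad2',(482,200),54)]:print(nm,cl(onz('scene',*cs(*a),z)))
a=cv2.resize(cv2.imread('pics/top6.png')[115:240,195:365],None,fx=4.7,fy=4.7,interpolation=2)
b=cv2.imread('pics/scene6.png')[235:300,275:345];b0=cv2.imread('pics/scene3.png')[235:300,275:345]
cv2.imwrite('pics/c7.png',cv2.resize(np.hstack([b0,b]),None,fx=5.7,fy=5.7,interpolation=2))"
```

```text
[ -15.5 -173.5] 60.1 -126.2
[-29.8 -89. ] 61.4 144.1
[ 55.4 -75.2] 61.1 54.6
[  69.8 -160. ] 60.9 -35.1
off -y [-21.4  33. ]
off +y [-22.2  73.2]
fence -y [-12.7  74.4]
jaw0  [-12.6   7.2]
pad0 [-4.2 37.2]
jaw6 [-11.7   1.9]
pad6 [-0.2 22.2]
jaw2 [-12.6 -27.9]
pad2 [-7.6  0.1]
```

View pics/c7.png

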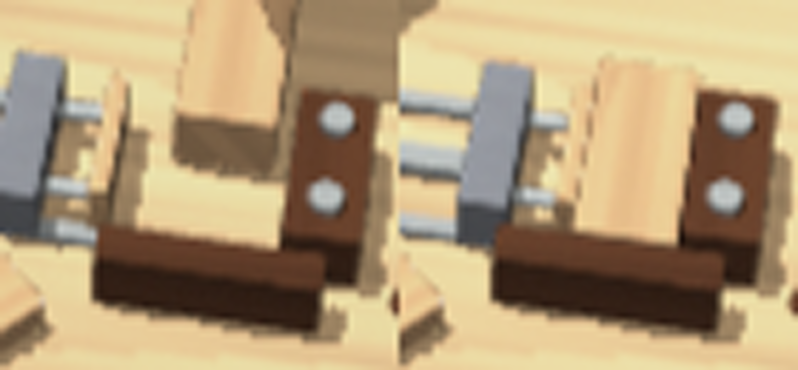

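The knobs give 54.5° mod 90, so 5 clicks. The jaw–pad gap has barely changed, and the fence reads y≈72–74 in the scene view, where the pad positions at w = 0 and 3.06 check out. So pushback is only about 1–3 mm now. One more click (+6.3 mm) brings it to about 7–9 mm, so I'm making that.

```bash
python3 -c "
from arc import *
where();delta(*pose(.95,26),110,.95);print(pose(.95,26))"
```

```text
t 19.1 clamp [ -88.3 -295.7] z 170.1 yaw 1.126 w 0.0 F [ 0.3  0.1 -0.5]
delta [167.9  -8.1  59.9] [0.004 0.    0.176]
[ -23.25276052 -140.78602886]
```

```bash
python3 -m pendant '40 -2 10 0 0 0.06 0;80 -4 30 0 0 0.12 0;120 -6 50 0 0 0.18 0;160 -8 60 0 0 0.18 0;168 -8 60 0 0 0.18 0';  python3 -c "
from arc import *
where();delta(*pose(.95,26),48,.95)
s,R=cur()
rows(pose(.95,26),.95,[.95,1.07,1.19,1.31,1.43]);rows(pose(1.43,19.5),1.43,[1.52,1.62])"
```

```text
t: 19.6
tool_pos: [593.5, -87.3, 107.0]
orientation: [-0.0, 0.915, 0.403, -0.0]
contact_force: [-0.5, -1.1, -0.3]
grip_width: 0.3
gripper_force: 0.0
t 19.6 clamp [ -22.1 -132.8] z 107.0 yaw 0.953 w 0.3 F [-0.5 -1.1 -0.3]
delta [-7.2  3.8 59. ] [-0.001  0.     0.003]
0 6 0 0 0 0.00 0;-2 11 0 0 0 -0.12 0;-4 16 0 0 0 -0.24 0;-4 21 0 0 0 -0.36 0;-5 26 0 0 0 -0.48 0;
-2 3 0 0 0 -0.09 0;-3 8 0 0 0 -0.19 0;
```

```bash
python3 -m pendant '-5 2 0 0 0 0 0;-5 2 0 0 0 0 0;-5 2 25 0 0 0 0;-5 2 27 0 0 0 0';  python3 -c "
from arc import *
where();delta(*pose(.95,26),48,.95)"
```

```text
t: 20.0
tool_pos: [589.3, -97.0, 80.1]
orientation: [-0.001, 0.916, 0.401, -0.001]
contact_force: [0.1, 0.2, 0.4]
grip_width: -0.1
gripper_force: 0.0
t 20.0 clamp [ -25.2 -143. ] z 80.1 yaw 0.948 w -0.1 F [0.1 0.2 0.4]
delta [ 2.9  0.4 32. ] [-0.002  0.001 -0.002]
```

```bash
python3 -m pendant '3 0 0 0 0 0 0;3 0 20 0 0 0 0;3 0 32 0 0 0 0;3 0 32 0 0 0 0'; python3 -m pendant '0 6 0 0 0 0 0;-2 11 0 0 0 -0.12 0;-4 16 0 0 0 -0.24 0;-4 21 0 0 0 -0.36 0;-5 26 0 0 0 -0.48 0'; python3 -m pendant '-2 3 0 0 0 -0.09 0;-3 8 0 0 0 -0.19 0;-3 8 0 0 0 -0.19 0'; python3 -c "
from arc import *
where();delta(*pose(1.62,19.5),48,1.62)"
```

```text
t: 20.4
tool_pos: [592.1, -93.8, 48.5]
orientation: [-0.001, 0.916, 0.402, -0.001]
contact_force: [-0.6, -0.5, 0.0]
grip_width: 0.1
gripper_force: 0.0
t: 20.9
tool_pos: [606.3, -113.8, 49.8]
orientation: [-0.003, 0.792, 0.61, -0.002]
contact_force: [-12.6, 11.1, 6.3]
grip_width: 0.0
gripper_force: 8.0
t: 21.2
tool_pos: [614.0, -119.5, 49.9]
orientation: [-0.002, 0.732, 0.682, -0.001]
contact_force: [-9.1, 5.8, 4.3]
grip_width: -0.1
gripper_force: 4.8
t 21.2 clamp [   2.1 -162.2] z 49.9 yaw 1.623 w -0.1 F [-9.1  5.8  4.3]
delta [-1.7  0.2  1.9] [-0.004 -0.001  0.003]
```

Releasing, retreating and checking.

```bash
python3 -m pendant '0 -2 0 0 0 0 0;0 -4 0 0 0 0 0;0 -8 0 0 0 0 0;0 -8 -20 0 0 0 0;0 -8 -60 0 0 0 0'; python3 -m pendant '-40 0 0 0 0 0 0;-80 0 -30 0 0 0 0;-120 0 -60 0 0 0 0;-130 0 -60 0 0 0 0';python3 -m pendant '0 0 0 0 0 0 0;0 0 0 0 0 0 0;0 0 0 0 0 0 0;0 0 0 0 0 0 0' | tail -3;python3 -c "
from arc import *
where()
for n in('scene','top'):
  cv2.imwrite(f'pics/{n}8.png',manip.snapshot(n)[:,:,::-1])
f=lambda i:cv2.imread(f'pics/scene{i}.png')[205:305,210:350]
cv2.imwrite('pics/c8.png',cv2.resize(np.vstack([f(6),f(8)]),None,fx=3,fy=3,interpolation=2)[:600])"
```

```text
t: 21.7
tool_pos: [606.5, -119.4, 108.5]
orientation: [-0.002, 0.733, 0.68, -0.001]
contact_force: [0.2, 0.8, 0.7]
grip_width: 0.1
gripper_force: 0.0
t: 22.1
tool_pos: [598.9, -253.7, 174.4]
orientation: [0.004, 0.734, 0.679, 0.001]
contact_force: [-1.0, -0.5, -1.0]
grip_width: 0.2
gripper_force: 0.0
contact_force: [0.0, -0.1, -0.7]
grip_width: -0.2
gripper_force: 0.0
t 22.5 clamp [   1.8 -291.5] z 168.7 yaw 1.621 w -0.2 F [ 0.  -0.1 -0.7]
```

View pics/c8.png

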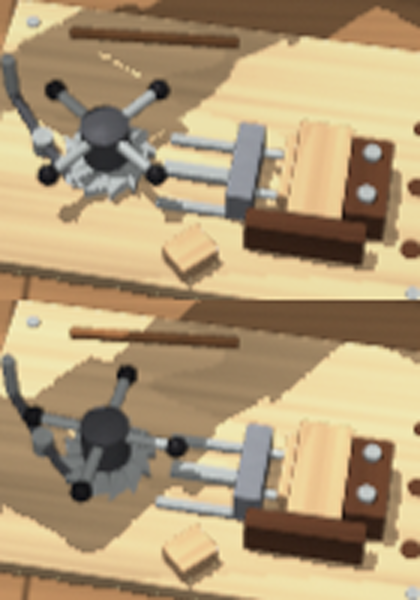

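The top half of the crop is 5 clicks and the bottom half is 6. The jaw moved on (x 265 to 272) while pad and offcut stayed put, so the extra click went into the springs. The estimate is 6–11 mm pushback, with the knobs back at the 6-click angle and everything else in place. Handing in.

```bash
python3 -c "
from station import manip
print(manip.job_done())"
```

```text
the job is handed in; nothing more can be done
None
```

I opened the clamp fully, pushed the offcut home against the end stop and clamped it at 6 clicks with the pawl holding, and handed the job in. I estimate the pad is pushed back 6–11 mm from the pictures. The hand-in returned no verdict.

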